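Seat the reference cell in the photometer jig

TASK

Stand the larger reference cell upright on the jig's dark plate, in the open mouth of the lane beside the steel rail, then slide it along the rail past the sprung brass plunger until it is fully home against the end pin, so that rail, pin and plunger all bear on it. Feel for the pin and be gentle: never load the rail, the pin or the plunger with more than about 15 N. Let go and leave the cell standing there flat on the plate, and do not disturb the smaller cell, the tube rack or the clock.

Things in the scene. Friction and masses are not known exactly. Their poses are not given: they have to be found in the camera images.
- cell_center (a point): Centre (half-way up) of the larger reference cell: a plain upright steel cylinder, 46 mm diameter, 50 mm tall, about 0.16 kg, with a flat closed top, a thin dark band and a small round window in its side. Stands loose on the bench. Grip it on its upper half, so that the fingers stay above the jig's parts. Once seated it can hang slightly tilted by friction: a light press on its top beds it.
- small_cell_center (a point): Centre of the smaller cell: the same look, 30 mm diameter, 36 mm tall. Leave it alone.
- jig: The jig's fixed dark steel base plate, 240 mm (its x) by 160 mm (its y), 12 mm thick; origin at the centre of its underside on the bench, so its top is 12 mm up. Its +x is the direction in which the cell is slid home; the lane's open mouth is at its -x side.
- home_nominal (a point): Axes as the jig's, on the plate top (12 mm up). Where the axis of the seated cell would be with the carriage at its nominal place. The fixed aluminium carriage with rail, pin and plunger was clamped by hand and really stands up to 15 mm off along jig x (either way, not sideways): the real home and the other nominal points shift with it. Carriage parts are at most 18 mm high above the plate.
- tube_rack: White rack, 70 x 110 mm, with capped tubes, 91 mm tall overall, origin under its centre. Leave it alone.
- clock: White desk thermometer-clock, 84 mm wide, about 90 mm tall, origin under its centre. Leave it alone.
- mouth (a point): Where to set the cell's axis down first, on the plate top: the lane's open mouth, 66 mm back (-x) from home_nominal, on its +y side so that the cell stands 7 mm clear of the rail (8 mm off in x or 6 mm in y will do). Fixed on the plate: does not shift with the carriage. Axes as the jig's.
- rail_nominal (a point): Point at the foot of the rail's straight face, 20 mm back (-x) from home_nominal. The steel rail runs along jig x from 75 mm behind to 57 mm ahead of this point, is 16 mm high, and the cell runs along it on the +y side; touching it, the cell's axis is 23 mm from the face, in line (y) with home_nominal.
- pin_nominal (a point): Foot of the steel end pin's axis, nominal. The pin is 10 mm in diameter, 17 mm high with a round top; its near side stops the cell, whose axis is then 28 mm short of the pin's axis. It is a firm stop: force rises steeply.
- plunger_nominal (a point): Below the brass plunger's 12 mm ball nose (ball centre 10 mm above the plate), nominal. The cell pushes it to jig +y: 2 N at rest, 1 N/mm, 9 N at the widest. It meets the cell 36 mm short of home; pushing the cell past takes up to about 9 N; it is passed 17 mm short of home, but friction can leave the cell short of the pin unless pushed on to it. Jig surfaces are slippery.
Mind the look-alikes: they are no part of the job. Leave any red look-alike of the part that bears cell_center alone.

How it is judged:
On the way, in this order (a step that is already met when the one before it is completed fails the run):
1. the cell stands on the plate in the mouth of the lane, short of the plunger (x of cell_center in the frame of home_nominal between -0.092 and -0.054 m and y of cell_center in the frame of home_nominal between -0.006 and 0.02 m and z of cell_center in the frame of home_nominal below 0.028 m and contact force between cell and jig above 0.3 N and angle between cell's own z axis and vertical below 0.1 rad), for 0.1 s.
2. the cell bears on the end pin (contact force between cell and end_pin above 0.5 N), for 0.1 s.
At the end, for the whole second after the job is handed in: The larger cell stands upright (within 0.04 rad) and still on the plate, bearing on the end pin and on the rail (over 0.2 N each) with the plunger pressing on it (over 0.5 N) (contact force between cell and end_pin above 0.2 N and contact force between cell and rail above 0.2 N and contact force between cell and plunger above 0.5 N and angle between cell's own z axis and vertical below 0.04 rad and z of cell_center in the frame of home_nominal below 0.027 m and linear speed of cell below 0.01 m/s); the robot touches nothing.
It fails at once if the jig's rail, pin or plunger is loaded with more than 18 N (contact force between anything else and rail above 18 N or contact force between anything else and end_pin above 18 N or contact force between anything else and plunger above 18 N).
It fails at once if the smaller cell is disturbed (distance of small_cell_center from where it was at the start of the episode above 0.015 m).
It fails at once if the tube rack is disturbed (distance of tube_rack from where it was at the start of the episode above 0.015 m).
It fails at once if the clock is disturbed (distance of clock from where it was at the start of the episode above 0.015 m).
It also fails if it takes over 72 s, if anything falls off the work surface, if the arm or the gripper's body presses on something with over 40 N, if the wrist force passes 120 N, or if a joint passes its speed limit or range.

ROBOT

A 7-joint arm with a two-finger parallel gripper is mounted at the origin on the work surface. World frame = base frame: x ahead of the robot, y to its left, z up, the work surface at z = 0. Lengths are in m, angles in rad, forces in N, time in s.
With the tool pointing down it reaches from about 0.425 to 0.925 m from the base axis. Payload 6.8 kg.
Tool frame: the origin (TCP) lies on the front face of the gripper's body, between the roots of the fingers; the fingertips stand 73 mm ahead of it and the grasp point (between the pads) lies 54 mm ahead of it (env.nose_length is the distance from the TCP to the fingertips, in m); z points along the fingers, y is the line along which they close (so a half turn about z gives the same grasp; the last joint's range is limited). The gripper opens to 85 mm and grips with 20 to 120 N. Pads are 22 mm wide; open, the fingers measure 114 mm over their backs; the gripper's body (76 mm by 85 mm) begins 54 mm behind the grasp point. The pads swing forward as they close: fully open they stand 13 mm farther back than shut.
Start: joints at [-1.377, 0.477, 0.022, 1.555, -0.011, 1.109, -0.083], TCP at [0.201, 0.645, 0.304] pointing down, gripper open.
Joint ranges: [-2.96, 2.96], [-0.34, 2.1], [-1.41, 1.46], [0.24, 2.44], [-1.37, 4.51], [0.17, 1.92], [-2.96, 2.96]. Speed limits (rad/s): [2.39, 2.39, 3.14, 3.14, 3.14, 3.14, 3.14].

INTERFACE

Orientations are given as a unit quaternion [w, x, y, z].
In Python, from cell import env, kin, camera, calibration, job gives the robot as it stands. The module is installed in compiled form; this text tells all that it offers. Calls block until the motion is done:
- env.reach(position, orientation): joint-space move of the TCP to a pose.
- env.movel(position, velocity=0.15, rot=None, stop_force=None): straight line of the TCP; rot=None keeps the orientation; velocity is the mean speed in m/s. With stop_force (N) it stops when the force on the tool has changed by that much, and returns True; else False.
- env.goto_joints(angles): joint-space move.
- env.grip(opening, f_grip=None): finger opening in m; f_grip is the grip in N (None keeps the last); returns when the fingers have stopped.
- env.dwell(seconds).
- kin.inverse_kinematics(position, orientation): joint angles nearest the present ones, or None.
- env.get_state(): the state.
- camera(name): name is "scene" or "side" or "wrist"; returns (picture, depth): 420x560x3 uint8, blue, green, red; 420x560 float32, m along the optical axis (not along the pixel's ray), 0 where there is no reading.
- calibration(name): a dict with "fx", "fy", "cx", "cy" (pixels), "rvec" (rotation vector, rad) and "tvec" (3), from world to camera coordinates, as OpenCV has them. Camera axes: x right, y down, z forward; pixel columns grow to the right and rows downward; lengths in m; the calibration is good to about 2 mm. A picture is of the moment at which its call begins: read the wrist's pose just before it. calibration takes no time and is no camera call; for the wrist camera it gives the pose at the moment of the call.
A pose or a line that the arm cannot do raises env.PlanningError and nothing moves.
- job.job_done(): hands the job in; it is judged then, once.
The state is a dict: "time": time; "qpos": joint angles; "joint_velocities": joint speeds; "joint_torque": joint torques, N m; "tcp_pos": TCP position; "orientation": TCP orientation; "force": force on the tool from outside, world axes, zero at the start; "torque": the same for the moment, N m; "opening": finger opening in m; "gripper_force": force on a finger pad.
Only numpy, scipy, OpenCV 4.12 (cv2) and the standard library are available. Lean on these libraries where they do the work, as an engineer would, in place of code of your own. Each camera call takes 0.05 s, during which the arm holds its last target. There are 200 camera calls.

## Working session

There is one attempt and no reset: what is moved stays moved. The work goes in short steps, each a Python script; the robot and the scene stay as the last script left them, time stands still between calls to the robot, and variables do not carry over. Pictures are saved under pics/ and viewed, at most 10 in all, crops included, and the job is handed in when it is done.

```bash
mkdir -p pics
cat > h.py <<'E'
import numpy as np, cv2
from cell import env, kin, camera, calibration, job
def world(name, dep=None, cal=None):
    c=cal or calibration(name); R=cv2.Rodrigues(np.array(c["rvec"],float))[0]; t=np.array(c["tvec"],float).ravel()
    v,u=np.mgrid[0:420,0:560]
    P=np.stack([(u-c["cx"])/c["fx"]*dep,(v-c["cy"])/c["fy"]*dep,dep],-1)
    return (P-t)@R
E
python3 - <<'E'
from h import *
for n in("scene","side"):
    p,d=camera(n); cv2.imwrite(f"pics/{n}1.png",p); np.save(n+"1.npy",world(n,d)); c=calibration(n)
    print(n,{k:np.round(v,3) for k,v in c.items()})
print(env.get_state())
E
```

```text
scene {'fx': np.float64(457.389), 'fy': np.float64(457.389), 'cx': np.float64(279.424), 'cy': np.float64(207.456), 'rvec': array([ 2.343,  0.775, -0.271]), 'tvec': array([-0.413, -0.29 ,  1.272])}
side {'fx': np.float64(480.114), 'fy': np.float64(480.114), 'cx': np.float64(282.715), 'cy': np.float64(207.025), 'rvec': array([ 2.287, -0.856,  0.304]), 'tvec': array([-0.472,  0.272,  0.712])}
{'time': 0.1, 'qpos': array([-1.37711529,  0.47772545,  0.02236464,  1.55632165, -0.0115124 ,
        1.1093354 , -0.08310655]), 'joint_velocities': array([ 0.00071152, -0.00367192, -0.00037467, -0.00242325,  0.00119452,
       -0.00078405,  0.00034922]), 'joint_torque': array([ 5.21904745e-03, -5.97758567e+01,  1.61356207e+00, -2.81955993e+01,
        1.27003156e-02,  4.93795727e-03,  1.84457872e-05]), 'tcp_pos': array([0.20051389, 0.64410081, 0.30303097]), 'orientation': array([-6.52270088e-05,  1.50324115e-01,  9.88636420e-01, -8.28152328e-04]), 'force': array([0.98086452, 0.64118467, 0.10829554]), 'torque': array([0.01457163, 0.01351378, 0.00422928]), 'gripper_force': 0.0, 'opening': 0.08525148411638901}
```

View pics/scene1.png

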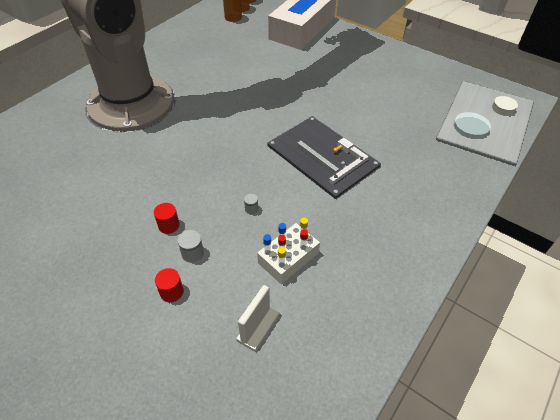

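View pics/side1.png

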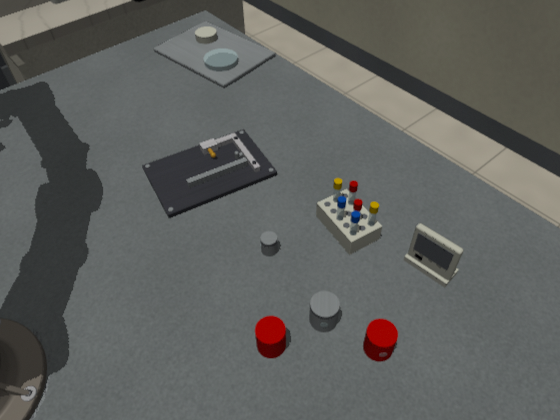

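The scene view shows four cell-like cylinders: red at (167,218) and (169,285), grey at (190,246), and a small grey one at (251,203). The larger plain steel one at (190,246), which is (324,308) in the side view, fits the description. The reds are look-alikes. The jig is at about (323,156). Next I'll measure and check a crop.

Run:
```python
from h import *
a=[]
for n,(u,v),(us,vs) in (("scene",(190,246),(251,203)),("side",(324,308),(269,240))):
    W=np.load(n+"1.npy"); im=cv2.imread(f"pics/{n}1.png")
    for nm,(x,y),h,r in(("big",(u,v),.05,22),("small",(us,vs),.036,14)):
        S=W[y-r:y+r,x-r:x+r].reshape(-1,3); T=S[abs(S[:,2]-h)<.004]
        if len(T)<4: print(n,nm,"zmax",S[:,2].max()); continue
        c,rad=cv2.minEnclosingCircle(T[:,:2].astype(np.float32)); print(n,nm,len(T),np.round(c,4),round(rad,4),T[:,2].mean())
    hsvmax=im.max(2)
    m=((hsvmax<75)&(abs(W[...,2]-.012)<.006)).astype(np.uint8)
    k,l,st,ce=cv2.connectedComponentsWithStats(m)
    pj=(323,156) if n=="scene" else (210,170)
    i=max(range(1,k),key=lambda i:st[i,4]*(np.hypot(*(ce[i]-pj))<25))
    P=W[l==i]; rc=cv2.minAreaRect(P[:,:2].astype(np.float32)); print(n,"plate",st[i],rc,np.round(cv2.boxPoints(rc),4).tolist(),P[:,2].mean())
    x,y=(260,110) if n=="scene" else (135,120)
    a.append(cv2.resize(im[y:y+100,x:x+150],(600,400),interpolation=cv2.INTER_CUBIC))
    x,y=u-40,v-40; a.append(cv2.resize(im[y:y+80,x:x+80],(200,200),interpolation=cv2.INTER_CUBIC))
# compose: jig side crop big, cells
o=np.zeros((600,800,3),np.uint8); o[:400,:600]=a[2]; o[:200,600:]=a[1]; o[200:400,600:]=a[3]; o[400:,:300]=cv2.resize(a[0],(300,200))
cv2.imwrite("pics/crop1.png",o)
```

```text
scene big 368 [ 0.4831 -0.2644] 0.0242 0.050952481349772344
scene small 131 [ 0.5078 -0.0969] 0.0163 0.036697731651125186
scene plate [268 144 113  54 236] ((0.5670016407966614, 0.08079773932695389), (0.2823842167854309, 0.13038793206214905), 21.447132110595703) [[0.4117000102996826, 0.08990000188350677], [0.4593999981880188, -0.03150000050663948], [0.7222999930381775, 0.07169999927282333], [0.6746000051498413, 0.1931000053882599]] 0.009845557139885145
side big 625 [ 0.4812 -0.2649] 0.024 0.04856099147060547
side small 185 [ 0.5051 -0.0994] 0.0155 0.03424888525905994
side plate [ 142  130  135   87 5001] ((0.5394333004951477, 0.1405363529920578), (0.16272567212581635, 0.2408692091703415), 78.09709167480469) [[0.4047999978065491, 0.08579999953508377], [0.640500009059906, 0.03610000014305115], [0.6740999817848206, 0.19529999792575836], [0.438400000333786, 0.24500000476837158]] 0.009841417093030557
```

View pics/crop1.png

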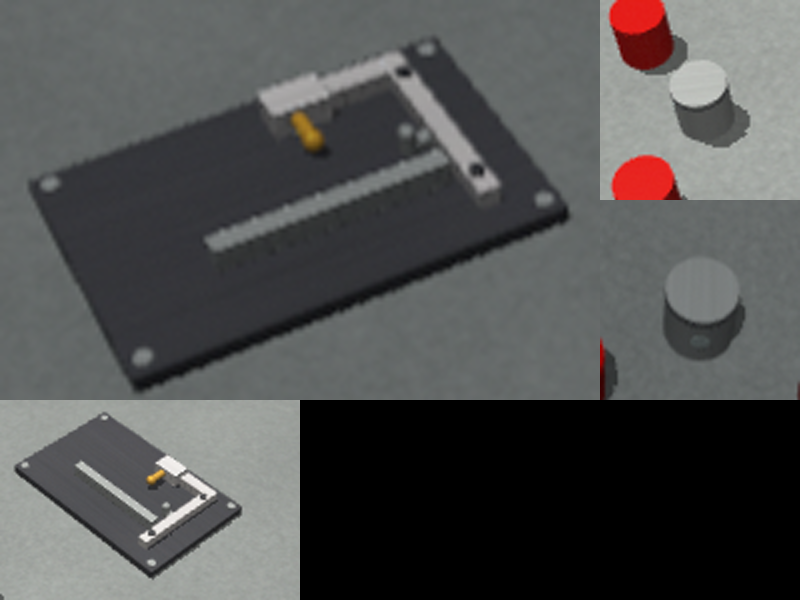

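The crop confirms it: the plain grey cell with a window in its side, and the reds beside it. The rail, plunger and pin are visible on the jig. Next I'll take a wrist look over the jig to locate the rail and carriage.

Run:
```python
from h import *
for n in("scene","side"):
    W=np.load(n+"1.npy"); im=cv2.imread(f"pics/{n}1.png").astype(int)
    m=((im[...,2]>150)&(im[...,1]<60)&(W[...,2]>.04)&(W[...,2]<.07)).astype(np.uint8)
    k,l,st,ce=cv2.connectedComponentsWithStats(m)
    for i in range(1,k):
        if st[i,4]>60: print(n,"red",ce[i].round(),W[l==i].mean(0).round(3),st[i,4])
    for nm,(u,v) in (("railstart",(188,180)),("railend",(246,160)),("plungertip",(212,153))):
        if n=="side": print(nm,W[v,u])
# wrist look: closing line (tool y) along jig x
th=np.deg2rad(-11.9)
from scipy.spatial.transform import Rotation as Ro
yx=np.array([np.cos(th),np.sin(th),0]); z=np.array([0,0,-1.])
best=None
for s in(1,-1):
    R=np.stack([np.cross(s*yx,z),s*yx,z],1); q=np.roll(Ro.from_matrix(R).as_quat(),1)
    j=kin.inverse_kinematics([.54,.14,.33],q); print(s,q,j)
    j=kin.inverse_kinematics([.48,-.26,.2],q); print(s,q,j)
c=calibration("wrist");R=cv2.Rodrigues(np.array(c["rvec"],float))[0]; print("cam",-R.T@np.array(c["tvec"]).ravel(),"axis",R[2],"tcp",env.get_state()["tcp_pos"],c["fx"])
```

```text
scene red [164. 211.] [ 0.392 -0.242  0.051] 284
scene red [167. 279.] [ 0.514 -0.355  0.051] 401
side red [270. 329.] [ 0.39  -0.243  0.049] 612
side red [382. 332.] [ 0.512 -0.356  0.049] 624
railstart [0.48099897 0.12390702 0.02704338]
railend [0.60483666 0.09488569 0.0249031 ]
plungertip [0.56463814 0.16031849 0.02435197]
1 [0.         0.77659648 0.62999834 0.        ] [-0.84771372  0.28682784  0.59541675  1.84018622 -0.18199179  1.06894552
 -0.39090948]
1 [0.         0.77659648 0.62999834 0.        ] [-0.25477623  0.52453737  0.84432468  2.00078667 -0.52382207  0.84571904
  0.67564724]
-1 [ 0.         -0.62999834  0.77659648  0.        ] [-0.42655851  0.25897197  0.07376023  1.81366779 -0.02151871  1.06972367
  2.58898713]
-1 [ 0.         -0.62999834  0.77659648  0.        ] [-0.46709723  0.80355503  1.27153986  2.01050974 -0.90722036  1.06155814
 -2.10627777]
cam [0.12994223 0.66657926 0.37216988] axis [ 0.2800322  -0.08796904 -0.95595157] tcp [0.20051389 0.64410081 0.30303097] 293.9461776765456
```

Run:
```python
from h import *
env.reach([.545,.07,.22],[0,.77659648,.62999834,0])
env.dwell(.3)
c=calibration("wrist"); p,d=camera("wrist"); W=world("wrist",d,c); np.save("w1.npy",W); cv2.imwrite("pics/w1.png",p)
s=env.get_state(); print(s["time"],s["tcp_pos"],s["force"])
```

```text
2.85 [0.54501351 0.07019802 0.22000283] [-0.79796677  0.10397404  0.02801483]
```

View pics/w1.png

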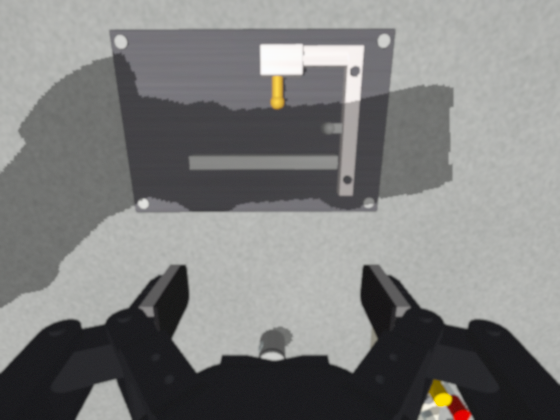

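The wrist view shows the plate with corners at (110,30), (395,30), (377,211) and (135,211). The rail runs along rows 156-170 from column 189 to 337, the plunger tip is at about (278,104), and the pin at about (330,128).

```bash
cat >> h.py <<'E'
def ray(c,u,v,z):
    R=cv2.Rodrigues(np.array(c["rvec"],float))[0]; o=-R.T@np.array(c["tvec"],float).ravel()
    d=R.T@np.array([(u-c["cx"])/c["fx"],(v-c["cy"])/c["fy"],1]); return o+d*(z-o[2])/d[2]
E
python3 - <<'E'
from h import *
c=calibration("wrist"); im=cv2.imread("pics/w1.png"); g=im.max(2).astype(int)
C=np.array([ray(c,u,v,.012)[:2] for u,v in((110,29.5),(395,29.5),(377.5,211),(135,211))])
rc=cv2.minAreaRect(C.astype(np.float32)); print(rc, C.round(4).tolist())
# yaw from long edges
e=(C[1]-C[0]); f=C[2]-C[3]; th=[np.arctan2(*x[::-1]) for x in(e,f)]; print(np.degrees(th))
for u in(200,230,260,290,320): 
    col=np.gradient(g[148:180,u].astype(float)); print(u,148+col.argmax(),148+col.argmin(),end="; ")
r=g[163,180:350]; print("\nrow",r[:16],r[140:])
print(g[120:137,322:346])
A=ray(c,189,155.5,.028);B=ray(c,337,155.5,.028); print("rail+y edge",A,B,np.degrees(np.arctan2(B[1]-A[1],B[0]-A[0])),np.linalg.norm(B-A))
print("plunger tip",ray(c,278,106,.022))
W=np.load("w1.npy"); print(W[100,278],W[163,260],W[60,200],W[128,330])
E
```

```text
((0.5430760979652405, 0.14282691478729248), (0.15690568089485168, 0.23861293494701385), 78.11078643798828) [[0.4434, 0.2439], [0.6744, 0.1954], [0.6437, 0.0415], [0.4102, 0.0906]]
[-11.86939661 -11.88921205]
200 155 169; 230 155 169; 260 155 169; 290 155 169; 320 155 169; 
row [ 70  70  69  71  70  70  71  72  83 106 127 135 136 135 136 136] [144 143 143 144 143 143 144 143 144 144 143 144 145 144 144 144 141 128
 109 106 120 143 164 170 172 171 171 172 171 172]
[[ 71  71  71  71  71  71  72  72  72  70  72  72  71  71  71  72  73  74
   81  93 108 126 149 165]
 [ 71  72  73  75  76  75  77  77  77  75  73  76  76  74  76  74  75  77
   83  95 109 129 152 166]
 [ 74  73  76  80  84  87  90  91  89  87  86  86  87  89  89  90  90  92
   96 104 114 132 154 167]
 [ 75  78  84  90  97 103 107 108 109 106 106 107 111 114 116 116 116 117
  119 121 123 135 156 167]
 [ 78  85  92  99 108 114 119 122 121 121 121 124 130 134 136 136 136 136
  137 134 130 137 156 168]
 [ 82  89  98 107 115 122 126 129 129 128 127 129 136 142 144 145 144 145
  143 138 133 141 159 169]
 [ 84  91 101 112 120 126 1
[... 693 characters left out ...]
  88  95 102 105 106 103  98  97 100 104 104 105 104 105 107
  112 118 127 147 163 170]
 [ 71  74  75  78  83  86  88  89  86  83  80  80  81  82  83  81  84  87
   97 109 126 148 164 170]
 [ 72  72  72  74  74  76  77  76  76  74  74  73  73  74  73  72  76  82
   93 108 127 150 164 170]
 [ 71  71  70  71  71  73  73  72  72  72  73  72  72  73  71  72  74  80
   93 108 128 151 165 170]]
rail+y edge [0.48251623 0.13217833 0.028     ] [0.60949193 0.10546108 0.028     ] -11.882404038234426 0.12975607298069336
plunger tip [0.56726219 0.15640742 0.022     ]
[0.56808247 0.16088795 0.02722558] [0.54182069 0.11284464 0.02580061] [0.50976062 0.20700309 0.0107849 ] [0.60706939 0.12977114 0.02756408]
```

Run:
```python
from h import *
Q=[0,.77659648,.62999834,0]
env.reach([.482,-.2646,.26],Q); env.grip(.068)
print(env.movel([.482,-.2646,.095],.1,stop_force=6)); 
env.grip(.03,35); s=env.get_state(); print(s["time"],s["opening"],s["gripper_force"],s["tcp_pos"])
env.movel([.482,-.2646,.26],.15)
env.dwell(.2); s=env.get_state(); print(s["time"],s["opening"],s["force"])
c=calibration("wrist"); p,d=camera("wrist"); cv2.imwrite("pics/w2.png",p)
```

```text
False
6.5917 0.04492897991161779 35.354517102241516 [ 0.48225727 -0.26466601  0.09555209]
8.0417 0.04498509583344102 [-1.03893259  0.27122489 -2.56130142]
```

View pics/w2.png

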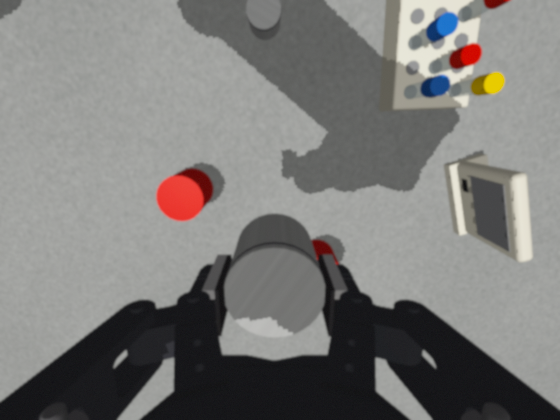

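The cell is held upright between the pads, with its top disc centred at about (275,287). Now I'll carry it to the mouth.

Run:
```python
from h import *
Q=[0,.77659648,.62999834,0]; ux=np.array([.9786,-.2059,0]); uy=np.array([.2059,.9786,0])
s=env.get_state(); off=ray(calibration("wrist"),275,287,s["tcp_pos"][2]-.045)-s["tcp_pos"]; print("cell off jig x,y",off@ux,off@uy)
M=np.array([.5091,.1572,0])-uy*(off@uy)
env.reach(M+[0,0,.26],Q); env.movel(M+[0,0,.118],.12)
env.dwell(.2); f0=env.get_state()["force"]
r=env.movel(M+[0,0,.100],.015,stop_force=3); s=env.get_state(); f=s["force"]-f0
print(r,s["time"],s["tcp_pos"],f, s["tcp_pos"]-M)
p,d=camera("side"); cv2.imwrite("pics/s2.png",cv2.resize(p[80:280,80:340],(780,600)))
```

```text
cell off jig x,y 0.0010311630252851293 0.00602991513330819
True 11.9083 [0.50781432 0.15125649 0.10757872] [-0.99875071  0.56942011  5.76662464] [-4.41182267e-05 -4.26396865e-05  1.07578724e-01]
```

View pics/s2.png

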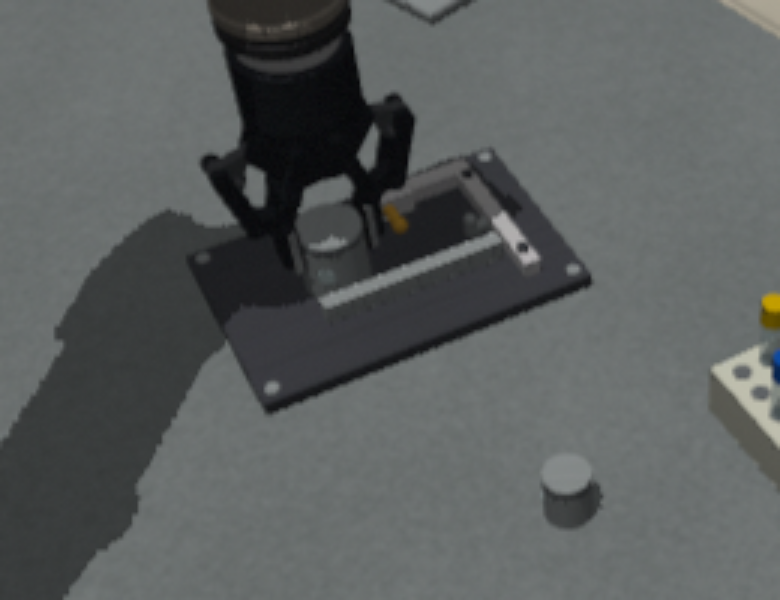

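The cell stands on the plate in the mouth, clear of the rail and short of the plunger. I'll let go and regrip to flatten it, then feel for the rail.

Run:
```python
from h import *
ux=np.array([.9786,-.2059,0]); uy=np.array([.2059,.9786,0])
env.grip(.052); env.dwell(.2); env.grip(.03,30); env.dwell(.3)
s=env.get_state(); f0=s["force"]; p0=s["tcp_pos"]; print(s["time"],f0,p0,s["opening"])
p=p0.copy()
for i in range(12):
    p=p-uy*.001; r=env.movel(p,.01,stop_force=5); s=env.get_state(); f=s["force"]-f0
    print(i+1,r,round(f@ux,2),round(f@uy,2),round(f[2],2),round((s["tcp_pos"]-p0)@uy*1e3,2))
    if f@uy>2.0 or r: break
np.save("st.npy",np.array([f0,p])); print(s["time"])
```

```text
12.9167 [-1.87468387 -0.12815276  5.17407368] [0.5071186  0.15118696 0.10723367] 0.0453280177846021
1 False 1.39 1.21 -2.39 -0.85
2 False 3.12 1.11 -2.69 -1.89
3 False 1.69 3.18 -3.7 -2.56
13.6667
```

Run:
```python
from h import *
ux=np.array([.9786,-.2059,0]); uy=np.array([.2059,.9786,0])
p0=np.load("st.npy")[1]; p=p0.copy()
def show(t):
    env.dwell(.15); s=env.get_state(); f=s["force"]; print(t,round(f@ux,2),round(f@uy,2),round(f[2],2),((s["tcp_pos"]-p0)@np.array([ux,uy,[0,0,1]]).T*1e3).round(2)); return f
show("now")
p[2]=.1078; env.movel(p,.01); f=show("up")
for i in range(8):
    g=f@uy; p=p-uy*.001; env.movel(p,.01,stop_force=5); f=show(i)
    if f@uy>2.5: break
np.save("st.npy",np.array([f,p])); print(env.get_state()["time"])
```

```text
now 1.12 4.01 1.41 [0.16 0.43 0.09]
up -0.0 3.64 -2.3 [-0.08  0.25  0.48]
0 1.11 5.81 -1.57 [-0.06 -0.01  0.6 ]
14.6167
```

The rail is felt at about 3-4 mm, and the arm is usefully compliant at about 2-3 N/mm. Backing off slightly, then sliding in small monitored steps.

```bash
cat > slide.py <<'E'
from h import *
import sys
ux=np.array([.9786,-.2059,0]); uy=np.array([.2059,.9786,0]); T=np.array([ux,uy,[0,0,1]])
def slide(n,step,fmin,p,p00):
    for i in range(n):
        p=p+ux*step; env.movel(p,.04); env.dwell(.05); s=env.get_state(); f=T@s["force"]; x=T@(s["tcp_pos"]-p00)*1e3
        print(i,f.round(1),x.round(1),"cmd",((p-p00)@ux*1e3).round(1),((p-p00)@uy*1e3).round(1))
        if f[0]<fmin: print("stop"); break
        if f[1]>4: p=p+uy*.0007
        elif f[1]<1 and x[0]<30: p=p-uy*.0004
    print(s["time"]); return p
E
python3 - <<'E'
from slide import *
p0=np.load("st.npy")[1]; np.save("p00.npy",p0)
p=p0+uy*.0012; p=slide(27,.002,-9,p,p0); np.save("p.npy",p)
E
```

```text
0 [-1.5  4.4 -0.8] [ 1.6  1.3 -0.1] cmd 2.0 1.2
1 [-1.1  2.  -2.4] [ 4.1  1.4 -0.1] cmd 4.0 1.9
2 [ 0.4  1.3 -1.8] [ 6.3  1.5 -0. ] cmd 6.0 1.9
3 [ 0.6  0.2 -1.7] [8.2 1.6 0. ] cmd 8.0 1.9
4 [ 0.1  1.7 -1.8] [10.2  1.5  0. ] cmd 10.0 1.5
5 [ 0.7  1.1 -0.9] [12.2  1.5  0. ] cmd 12.0 1.5
6 [-0.2  0.6 -1.3] [14.2  1.5  0. ] cmd 14.0 1.5
7 [ 0.5  3.3 -1.8] [16.1  1.4  0. ] cmd 16.0 1.1
8 [-0.8  2.8 -1.9] [18.1  1.4  0. ] cmd 18.0 1.1
9 [-0.2  3.7 -1.7] [20.1  1.3  0. ] cmd 20.0 1.1
10 [-0.4  4.7 -2.7] [22.1  1.3  0. ] cmd 22.0 1.1
11 [ 0.4  2.5 -1.5] [24.3  1.5  0. ] cmd 24.0 1.8
12 [-0.9  2.1 -2.4] [26.2  1.5  0. ] cmd 26.0 1.8
13 [-0.2  1.2 -1.4] [28.2  1.6  0. ] cmd 28.0 1.8
14 [ 1.1  1.1 -2.1] [30.2  1.6  0. ] cmd 30.0 1.8
15 [ 0.6  1.1 -1.4] [32.2  1.7  0. ] cmd 32.0 1.8
16 [ 0.1  0.1 -1.4] [34.1  1.7 -0. ] cmd 34.0 1.8
17 [ 0.4 -0.3 -1.7] [36.1  1.7 -0. ] cmd 36.0 1.8
18 [-1.7  0.7 -1.9] [37.7  1.7 -0.2] cmd 38.0 1.8
19 [-5.2  0.6 -2.1] [39.1  1.7 -0.4] cmd 40.0 1.8
20 [-4.5 -0.2 -0.9] [41.1  1.7 -0.4] cmd 42.0 1.8
21 [-6.3 -0.1  0.4] [42.6  1.7 -0.4] cmd 44.0 1.8
22 [-6.8  0.  -0.2] [44.5  1.7 -0.4] cmd 46.0 1.8
23 [-6.3  0.5  1.4] [46.3  1.7 -0.4] cmd 48.0 1.8
24 [-7.6  0.3  1. ] [48.3  1.6 -0.4] cmd 50.0 1.8
25 [-6.6  0.1  0.7] [50.5  1.7 -0.4] cmd 52.0 1.8
26 [-5.8 -0.1 -0. ] [52.7  1.7 -0.4] cmd 54.0 1.8
22.7167
```

The plunger was met at +37 mm, so home should be at about +73. Continuing, then creeping onto the pin.

Run:
```python
from slide import *
p0=np.load("p00.npy"); p=np.load("p.npy")
p=slide(7,.002,-10,p,p0); p=slide(24,.0005,-3.0,p,p0); np.save("p.npy",p)
```

```text
0 [-6.9 -0.2 -1.4] [54.9  1.7 -0.4] cmd 56.0 1.8
1 [-5.4  0.5 -1.1] [57.2  1.7 -0.3] cmd 58.0 1.8
2 [-3.4 -0.1 -4.4] [59.9  1.7 -0.2] cmd 60.0 1.8
3 [-0.5 -0.3 -3.9] [62.6  1.8  0. ] cmd 62.0 1.8
4 [ 0.3  0.2 -5. ] [64.8  1.7  0.2] cmd 64.0 1.8
5 [ 0.2 -0.3 -3.5] [66.8  1.8  0.2] cmd 66.0 1.8
6 [ 1.9 -0.3 -3.3] [68.6  1.8  0.2] cmd 68.0 1.8
24.8167
0 [ 0.5 -0.2 -1.9] [68.8  1.8  0.2] cmd 68.5 1.8
1 [-0.8 -0.5 -0.4] [68.9  1.8  0.1] cmd 69.0 1.8
2 [-1.8 -0.6 -0.5] [69.4  1.8 -0.1] cmd 69.5 1.8
3 [-0.   0.5 -1.6] [69.9  1.8 -0.1] cmd 70.0 1.8
4 [-0.4  0.1 -2.5] [70.5  1.8 -0.1] cmd 70.5 1.8
5 [-1.1 -0.4 -2.9] [71.1  1.8 -0. ] cmd 71.0 1.8
6 [-0.1  0.  -3. ] [71.6  1.8  0. ] cmd 71.5 1.8
7 [ 0.1 -0.8 -1.9] [72.2  1.8  0.1] cmd 72.0 1.8
8 [-0.2 -0.4 -2.1] [72.7  1.8  0.1] cmd 72.5 1.8
9 [-1.7 -1.4 -0.4] [72.9  1.8  0. ] cmd 73.0 1.8
10 [-3.6  0.3  0.8] [73.1  1.8 -0. ] cmd 73.5 1.8
stop
28.1167
```

Run:
```python
from slide import *
p0=np.load("p00.npy"); p=np.load("p.npy")
p=slide(4,.0005,-5.5,p,p0)
env.grip(.049); env.dwell(.2); s=env.get_state(); print(s["opening"],T@s["force"])
env.grip(.068); q=p.copy(); q[2]=.107+.065; env.movel(q,.08); env.dwell(.1)
c=calibration("wrist"); im,d=camera("wrist"); cv2.imwrite("pics/w3.png",im); s=env.get_state(); print(s["time"],s["tcp_pos"],T@s["force"]); np.save("p.npy",q)
np.save("w3.npy",world("wrist",d,c))
```

```text
0 [-5.1  0.4  3.5] [73.2  1.9 -0.1] cmd 74.0 1.8
1 [-5.2 -0.9  3.6] [73.3  1.8 -0.3] cmd 74.5 1.8
2 [-7.1 -0.4  3.4] [73.5  1.9 -0.4] cmd 75.0 1.8
stop
29.0167
0.04927851369179471 [-3.76625641 -0.77608861  0.72687773]
30.8583 [0.57972726 0.13353019 0.17140076] [ 0.12428375  0.4730024  -0.32646285]
```

View pics/w3.png

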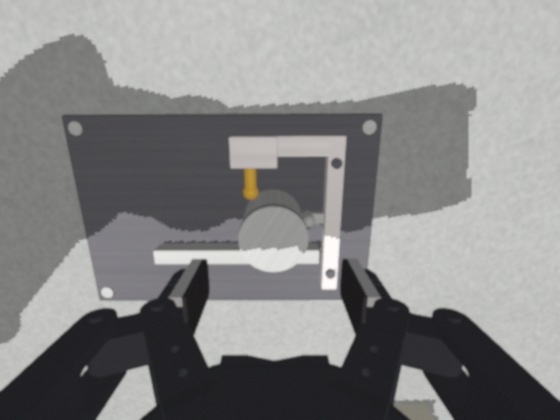

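The cell sits against the rail, pin and plunger, with its top disc at about (273,238). Next I'll press lightly on the top to bed it, and check the tilt.

```bash
cat > tilt.py <<'E'
from slide import *
def top(W,z=.062):
    S=W[200:285,230:320].reshape(-1,3); P=S[abs(S[:,2]-z)<.006]
    c,r=cv2.minEnclosingCircle(P[:,:2].astype(np.float32)); A=np.c_[P[:,:2]-c,np.ones(len(P))]
    k=np.linalg.lstsq(A,P[:,2],rcond=None)[0]; print("top",np.round(c,4),round(r,4),len(P),"slope",k.round(4)); return c
E
python3 - <<'E'
from tilt import *
c=top(np.load("w3.npy")); q=np.load("p.npy"); s=env.get_state()
print("cell vs tcp jig",(np.r_[c,0]-q)@ux,(np.r_[c,0]-q)@uy)
env.grip(.0); a=np.array([*(.5*(q[:2]+np.array(c))),.155]); 
env.movel(a,.06); env.dwell(.2); print(T@env.get_state()["force"])
a[2]=.125; r=env.movel(a,.012,stop_force=4); env.dwell(.3); s=env.get_state(); print(r,s["tcp_pos"],T@s["force"])
a[2]=.175; env.movel(a,.08); env.dwell(.1)
cc=calibration("wrist"); im,d=camera("wrist"); cv2.imwrite("pics/w4.png",im); top(world("wrist",d,cc)); print(env.get_state()["time"])
p,d=camera("side"); cv2.imwrite("pics/s4.png",cv2.resize(p[80:280,80:340],(780,600)))
E
```

```text
top [0.5801 0.1353] 0.0236 3706 slope [-0.0178 -0.0056  0.0613]
cell vs tcp jig -0.0003099424408002988 0.0016799834830126235
[-0.28823118 -0.6748362   0.1677029 ]
True [0.57957881 0.13474767 0.13474468] [-1.65558695  0.36635805  4.88798725]
top [0.5792 0.1357] 0.0233 3057 slope [-0.003  -0.0166  0.061 ]
34.825
```

View pics/w4.png

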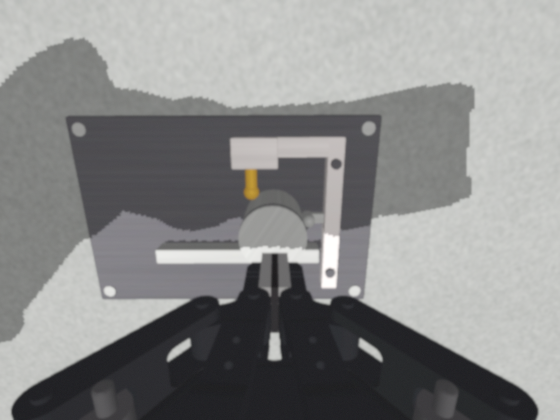

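Run:
```python
from tilt import *
q=np.load("p.npy")-uy*.05; q[2]=.2; env.movel(q,.12); env.dwell(.3)
Ws=[]
for i in range(6):
    c=calibration("wrist"); im,d=camera("wrist"); Ws.append(world("wrist",d,c))
W=np.median(Ws,0); h=np.array([.5795,.1355])
r=np.hypot(*(np.moveaxis(W[...,:2]-h,-1,0)))
def fit(P): 
    A=np.c_[P[:,:2]-P[:,:2].mean(0),np.ones(len(P))]; return (np.linalg.lstsq(A,P[:,2],rcond=None)[0].round(4),len(P))
print("top",fit(W[(r<.026)&(abs(W[...,2]-.0615)<.005)]))
J=np.tensordot(W-[.543,.1428,0],T.T,1); print("plate",fit(W[(J[...,0]>-.1)&(J[...,0]<-.065)&(abs(J[...,1])<.06)&(abs(W[...,2]-.011)<.005)]))
P=W[(r<.03)&(abs(W[...,2]-.0615)<.005)]; print(cv2.minEnclosingCircle(P[:,:2].astype(np.float32)))
cv2.imwrite("pics/w5.png",im[60:330,120:420].repeat(2,0).repeat(2,1)); print(env.get_state()["time"])
```

```text
top (array([-0.0003, -0.0006,  0.0611]), 3419)
plate (array([0.0005, 0.0009, 0.011 ]), 5775)
((0.5791630744934082, 0.13559406995773315), 0.02310257963836193)
36.1
```

View pics/w5.png

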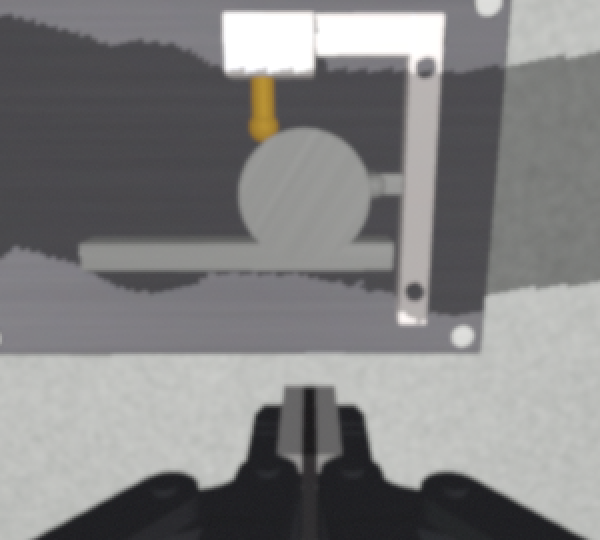

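The cell is flat: top and plate agree to 0.002 rad, and the top stands 50 mm above the plate. It touches the pin at about (375,185) and the plunger at (263,135), and it overlaps the rail edge as it should. Handing in.

```bash
python3 -c "
from h import *
print(job.job_done())"
```

```text
the job is handed in; nothing more can be done
None
```

The larger cell stands flat on the plate and released, seated against the rail, pin and plunger as seen in the last wrist picture; the job was handed in at about 36 s, and no verdict was returned.

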